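# Set two potted plants back on their mats and saucers

### The job

Put the two small potted plants back in their places on the desk: on each slate mat first lay the clay saucer of the same shape in the middle, then stand the clay pot of that shape in the middle of its saucer, so that round goes on round and square on square, with the square mat, saucer and pot lined up with one another. Set every piece down without dropping it, keep the pots upright, and leave the mug, the pen pot and the watering can where they are.

Things in the scene. Friction and masses are not known exactly. Their poses are not given: they have to be found in the camera images.
- mat_round: Dark round slate mat, 110 mm across, 6 mm thick, lying fixed on the desk (the desk top is at z = 0). Origin at the centre of its underside, z up. Target for the round saucer.
- mat_square: Dark square slate mat, 106 x 106 mm, 6 mm thick, lying fixed on the desk at any yaw. Origin at the centre of its underside, z up, x and y parallel to its sides. Target for the square saucer.
- saucer_round: Loose round terracotta saucer, open to the top: 67 mm across at the rim (64 mm at the foot), 16 mm high, wall 4 mm, floor 5 mm thick, about 56 mm clear inside at the floor; about 60 g. Stands on the desk. Origin at the centre of its underside, z up. Can be gripped across the outside from above.
- saucer_square: Loose square terracotta saucer, open to the top: 65 x 65 mm outside with upright walls, 16 mm high, wall 4 mm, floor 5 mm thick, 57 x 57 mm clear inside; about 70 g. Stands on the desk at any yaw. Origin at the centre of its underside, z up, x and y parallel to its sides. Can be gripped across two opposite outer sides from above.
- pot_round: Loose round terracotta pot with a ball cactus: foot 42 mm across, body widening upward to 54 mm, with a collar 62 mm across over the top 16 mm (40 to 56 mm above the foot); the cactus is rigid, 40 mm across, and its top is 82 mm above the foot; about 170 g. Stands upright on the desk. Origin at the centre of the pot's underside, z up. To be gripped across the collar.
- pot_square: Loose square terracotta pot with a pointed-leaved succulent: foot 40 x 40 mm, body widening upward to 52 mm, with a square collar 60 x 60 mm over the top 16 mm (40 to 56 mm above the foot); the leaves are within the collar and reach 79 mm above the foot; about 170 g. Stands upright on the desk at any yaw. Origin at the centre of the pot's underside, z up, x and y parallel to its sides. To be gripped across two opposite sides of the collar.
- mug: Bystander: red mug, 78 mm across, 92 mm high, with a handle on the side turned away from the work. Origin at the centre of its underside.
- pen_pot: Bystander: round dark steel pen pot, 72 mm across, 98 mm high, pens in it up to about 160 mm. Origin at the centre of its underside.
- watering_can: Bystander: green watering can, body 110 mm across and 128 mm high, long spout along its own +x (215 mm from the axis), hoop handle up to 191 mm high. Origin at the centre of its underside.

How it is judged (in metres and radians):
On the way, in this order (a step that is already met when the one before it is completed fails the run):
1. both saucers lie on the mats of their shape (horizontal distance between saucer_round and mat_round below 0.015 m and z of saucer_round in the frame of mat_round between 0.004 and 0.009 m and angle between each of saucer_round, saucer_square's own z axis and vertical below 0.09 rad and horizontal distance between saucer_square and mat_square below 0.015 m and z of saucer_square in the frame of mat_square between 0.004 and 0.009 m and (angle between the x axis of saucer_square and the x axis of mat_square, either way round below 0.21 rad or angle between the x axis of saucer_square and the y axis of mat_square, either way round below 0.21 rad)), for 0.2 s.
2. both pots stand in the saucers of their shape, on the mats (all of step 1 and horizontal distance between pot_round and saucer_round below 0.011 m and z of pot_round in the frame of saucer_round between 0.003 and 0.008 m and angle between each of pot_round, pot_square's own z axis and vertical below 0.09 rad and horizontal distance between pot_square and saucer_square below 0.011 m and z of pot_square in the frame of saucer_square between 0.003 and 0.008 m and (angle between the x axis of pot_square and the x axis of saucer_square, either way round below 0.21 rad or angle between the x axis of pot_square and the y axis of saucer_square, either way round below 0.21 rad)), for 0.2 s.
At the end, for the whole second after the job is handed in: Each saucer lies flat on the mat of its shape (centres within 15 mm, the square ones aligned within 12 degrees), each pot stands flat on the floor of the saucer of its shape (centres within 11 mm, the square ones aligned within 12 degrees), all upright within 5 degrees, let go and at rest (all of step 2 and linear speed of each of saucer_round, saucer_square, pot_round, pot_square below 0.01 m/s); the robot touches nothing.
It fails at once if a saucer or pot is dropped (in free fall faster than 0.5 m/s) ((linear speed of saucer_round above 0.5 m/s and contact force between saucer_round and anything else below 0.01 N) or (linear speed of saucer_square above 0.5 m/s and contact force between saucer_square and anything else below 0.01 N) or (linear speed of pot_round above 0.5 m/s and contact force between pot_round and anything else below 0.01 N) or (linear speed of pot_square above 0.5 m/s and contact force between pot_square and anything else below 0.01 N)).
It fails at once if a pot is tipped more than 35 degrees (angle between any of pot_round, pot_square's own z axis and vertical above 0.61 rad).
It fails at once if a pot stands in its saucer while that saucer is still off its mat ((horizontal distance between pot_round and saucer_round below 0.011 m and z of pot_round in the frame of saucer_round between 0 and 0.008 m and angle between pot_round's own z axis and vertical below 0.09 rad and horizontal distance between saucer_round and mat_round above 0.04 m) or (horizontal distance between pot_square and saucer_square below 0.011 m and z of pot_square in the frame of saucer_square between 0 and 0.008 m and angle between pot_square's own z axis and vertical below 0.09 rad and horizontal distance between saucer_square and mat_square above 0.04 m)).
It fails at once if the mug, the pen pot or the watering can is shifted more than 20 mm (distance of any of mug, pen_pot, watering_can from where it was at the start of the episode above 0.02 m).
It also fails if it takes over 106 s, if anything falls off the work surface, if the arm or the gripper's body presses on something with over 40 N, if the wrist force passes 120 N, or if a joint passes its speed limit or range.

### The arm

A 6-joint arm with a two-finger parallel gripper is mounted at the origin on the work surface. World frame = base frame: x ahead of the robot, y to its left, z up, the work surface at z = 0. Lengths are in m, angles in degrees, forces in N, time in s.
With the tool pointing down it reaches from about 0.25 to 0.725 m from the base axis. Payload 9.7 kg.
Tool frame: the origin (TCP) lies at the very end of the fingers, on their centre line; the grasp point (between the pads) lies grasp_offset behind it (grasp_offset is the distance from the TCP to the grasp point, in m); z points along the fingers, y is the line along which they close (so a half turn about z gives the same grasp; the last joint's range is limited). The gripper opens to 85 mm and grips with 20 to 120 N. Pads are 22 mm wide; open, the fingers measure 114 mm over their backs; the gripper's body (76 mm by 85 mm) begins 54 mm behind the grasp point. The pads swing forward as they close: fully open they stand 13 mm farther back than shut.
Start: joints at [-76.318, 4.979, 10.078, 95.1, 0, 90], TCP at [0.13, -0.534, 0.231] pointing down, gripper open.
Joint ranges: [-179.16, 179.16], [-48.56, 103.87], [-65.8, 70.77], [-126.05, 130.52], [-82.76, 87.17], [-180, 180]. Speed limits (degrees/s): [127.2, 127.2, 147.25, 180, 180, 180].

### API

Orientations are given as [roll, pitch, yaw] about the fixed x, y, z axes, in that order (R = Rz(yaw) Ry(pitch) Rx(roll)).
In Python, from workcell import get_obs, camera, calibration, job_done, recognise, cut_out, mark_of, grasp_offset gives the robot as it stands.
- The arm moves only by the tool servo_tool, never from a script. Its argument "moves" is a list of rows, each a list of 3 entries, a list of its own where there are three numbers: the turn, a rotation vector about the tool's x, y, z in degrees, then the shift along the tool's x, y, z in m, then the opening in per cent of the stroke, from 0 (shut) to 100 (fully open). In form: [[[ax, ay, az], [x, y, z], claw], ...]. A call has 1 to 12 rows; each row shifts and turns the commanded pose from where the row before left it, along the tool's axes as they then stand; what a row does not reach is not made up. A row lasts 1/10 s, in which the tool goes at most 50 mm and 8.59 degrees, less where a joint would pass 70% of its speed; a pose out of reach is approached as far as the arm can. A call is refused whole if a number of a shift passes 0.05 or a number of a turn 8.59, either way. A call with a gripper value outside its range is refused whole. The fingers move at their own pace and stop on an object; "force" is the grip in N (left out, the last holds). Time passes only in rows, so rows that do not move let the fingers close. It gives the time, the measured TCP pose, the force, the opening and the grip force at its end, in the units of the state.
- get_obs(): the state, without advancing time (a new reading comes with each control period).
- camera(name): name is "side" or "top"; returns (picture, depth): 480x640x3 uint8, red, green, blue; 480x640 float32, m along the optical axis (not along the pixel's ray), 0 where there is no reading.
- calibration(name): a dict with "camera_matrix" (3x3 intrinsics, pixels), "R" (3x3) and "t" (3): a world point X has camera coordinates R X + t. Camera axes: x right, y down, z forward; pixel columns grow to the right and rows downward; lengths in m; the calibration is good to about 2 mm. A picture is of the moment at which its call begins. calibration takes no time and is no camera call.
- job_done(): hands the job in; it is judged then, once.
Trained networks look in the newest picture that a camera, given by its name, has taken for a name from the list of things; names that differ only in an ending like _2 or _b are one class to them, and where a whole thing is asked for, a point or a joint stands for the part that bears it (a point fixed in the world has none). Each returns a list of dicts, best first, with "score" (0 to 1); they miss things now and then, are a little off and sometimes report something else, mostly with a low value. They report only what shows in the picture. A call takes as long as a camera call.
- recognise(name, camera): "xyz" ([x, y, z] in m, in the coordinates of the camera as it stood for that picture, good to about 4 mm: the middle of the surface that is visible of it).
- cut_out(name, camera): "mask" (480x640 bool, what is visible of it).
- mark_of(name, camera): "xyz" ([x, y, z] in m, in the coordinates of the camera as it stood for that picture, good to about 4 mm: a listed point, or the origin of a listed thing).
The state is a dict: "time": time; "q": joint angles; "qd": joint speeds; "joint_efforts": joint torques, N m; "ee_pos": TCP position; "tcp_rot": TCP orientation; "wrist_force": force on the tool from outside, world axes, zero at the start; "torque": the same for the moment, N m; "opening": finger opening in m; "grasp_force": force on a finger pad.
Only numpy, scipy, OpenCV 4.12 (cv2) and the standard library are available. Lean on these libraries where they do the work, as an engineer would, in place of code of your own. Each camera call takes 0.05 s, during which the arm holds its last target. There are 200 camera calls.

## Working session

There is one attempt and no reset: what is moved stays moved. The work goes in short steps, Python scripts to look and compute and a tool call to move; the robot and the scene stay as the last step left them, time stands still between calls to the robot, and variables do not carry over. Pictures are saved under pics/ and viewed, at most 14 in all, crops included, and the job is handed in when it is done.

Besides the shell and the picture viewer there is one more tool, called after ">>>" as name(argument=value, ...), one argument or row to a line, values as JSON. servo_tool: Moves the arm, as the interface text tells. Its arguments: {"type":"object","properties":{"moves":{"type":"array"},"force":{"type":"number"}},"required":["moves"]}

```bash
mkdir -p pics; ls; cat > h.py <<'E'
import numpy as np, cv2
from workcell import *
def world(c,p):
    k=calibration(c); return np.array(k["R"]).T@(np.array(p)-np.array(k["t"]))
def cloud(c,d,m):
    k=calibration(c); K=np.array(k["camera_matrix"]); v,u=np.nonzero(m&(d>0)); z=d[v,u]
    P=np.c_[(u-K[0,2])/K[0,0]*z,(v-K[1,2])/K[1,1]*z,z]
    return (P-np.array(k["t"]))@np.array(k["R"])
E
cat > look.py <<'E'
from h import *
import pickle
o=get_obs(); print(o["time"],o["ee_pos"],o["tcp_rot"],o["opening"],grasp_offset)
N=["mat_round","mat_square","saucer_round","saucer_square","pot_round","pot_square","mug","pen_pot","watering_can"]
for c in ["top","side"]:
    im,d=camera(c); cv2.imwrite(f"pics/{c}0.png",im[:,:,::-1]); np.savez(f"{c}0.npz",im=im,d=d); ms={}
    for n in N:
        r=mark_of(n,c); m=cut_out(n,c)
        ms[n]=m[0]["mask"] if m else None
        for a in r[:2]: print(c,n,"mark",round(a["score"],2),world(c,a["xyz"]).round(3))
        if m:
            P=cloud(c,d,m[0]["mask"]); zt=np.percentile(P[:,2],95)
            print("   cut",round(m[0]["score"],2),len(P),"med",np.median(P,0).round(3),"lo",np.percentile(P,1,0).round(3),"hi",np.percentile(P,99,0).round(3))
    pickle.dump(ms,open(f"{c}0.pkl","wb"))
E
python3 look.py
```

```text
pics
0.0 [ 0.13002781 -0.53416988  0.23058247] [-1.79922475e+02  1.52815547e-03  1.36809152e+01] 0.08529240032799469 0.0187
top mat_round mark 0.93 [ 0.635 -0.026 -0.003]
   cut 0.97 1184 med [ 0.638 -0.025  0.005] lo [ 0.589 -0.077 -0.002] hi [0.688 0.024 0.012]
top mat_square mark 0.64 [ 0.633 -0.027 -0.002]
top mat_square mark 0.57 [ 0.444 -0.191 -0.002]
   cut 0.74 1537 med [ 0.445 -0.19   0.005] lo [ 0.389 -0.244 -0.002] hi [ 0.498 -0.136  0.013]
top saucer_round mark 0.59 [ 0.636 -0.206  0.002]
   cut 0.76 423 med [ 0.635 -0.209  0.005] lo [ 0.605 -0.238 -0.003] hi [ 0.663 -0.178  0.02 ]
top saucer_square mark 0.71 [ 0.661  0.191 -0.003]
   cut 0.81 595 med [0.664 0.192 0.005] lo [ 0.626  0.153 -0.004] hi [0.699 0.226 0.019]
top pot_round mark 0.66 [ 0.449 -0.032 -0.002]
   cut 0.73 1537 med [ 0.446 -0.191  0.005] lo [ 0.392 -0.244 -0.002] hi [ 0.5   -0.139  0.013]
top pot_square mark 0.62 [ 0.468  0.248 -0.005]
   cut 0.83 596 med [0.466 0.245 0.053] lo [ 0.43   0.21  -0.004] hi [0.504 0.287 0.072]
top mug mark 0.89 [ 0.51  -0.418 -0.001]
   cut 0.61 1063 med [ 0.511 -0.431  0
[... 997 characters left out ...]
mark 0.98 [ 0.445 -0.035  0.003]
   cut 0.93 534 med [ 0.437 -0.019  0.054] lo [ 0.414 -0.057  0.005] hi [ 0.471 -0.002  0.082]
side pot_square mark 0.84 [0.461 0.246 0.003]
   cut 0.96 777 med [0.456 0.259 0.053] lo [0.423 0.213 0.002] hi [0.497 0.286 0.073]
side mug mark 0.8 [ 0.504 -0.418 -0.003]
side mug mark 0.4 [0.461 0.244 0.002]
   cut 0.66 944 med [ 0.497 -0.393  0.06 ] lo [ 0.463 -0.459 -0.001] hi [ 0.541 -0.375  0.095]
side pen_pot mark 0.62 [0.437 0.412 0.002]
   cut 0.6 1851 med [0.431 0.427 0.069] lo [0.401 0.38  0.003] hi [0.471 0.451 0.151]
side watering_can mark 0.78 [0.591 0.445 0.005]
   cut 0.62 4577 med [0.575 0.471 0.098] lo [ 0.522  0.324 -0.002] hi [0.794 0.541 0.186]
```

```bash
cat > yaw.py <<'E'
from h import *
import pickle
for c in ["top","side"]:
    z=np.load(c+"0.npz"); ms=pickle.load(open(c+"0.pkl","rb"))
    for n,lo,hi in [("mat_square",.000,.02),("mat_round",.0,.02),("saucer_square",.010,.03),("saucer_round",.010,.03),("pot_square",.04,.065),("pot_round",.04,.065)]:
        P=cloud(c,z["d"],ms[n]); Q=P[(P[:,2]>lo)&(P[:,2]<hi)]
        if len(Q)<10: continue
        r=cv2.minAreaRect((Q[:,:2]*1000).astype(np.float32))
        print(c,n,len(Q),np.round(r[0],1),np.round(r[1],1),"ang",round(r[2],1),"ztop",np.percentile(P[:,2],[50,90,97]).round(3))
E
python3 yaw.py
```

```text
top mat_square 1461 [ 444.9 -190.6] [108.3 106.9] ang 6.2 ztop [0.005 0.009 0.011]
top mat_round 1134 [637.4 -27.4] [103.6 104.3] ang 0.6 ztop [0.005 0.009 0.011]
top saucer_square 135 [661.7 190.1] [65.4 65.9] ang 72.7 ztop [0.005 0.015 0.018]
top saucer_round 77 [ 634.3 -208. ] [58.7 63.6] ang 1.0 ztop [0.005 0.015 0.018]
top pot_square 496 [466.6 247.1] [61.2 60.1] ang 32.4 ztop [0.053 0.064 0.069]
side mat_square 894 [ 439.5 -189.6] [107.4 115.9] ang 8.9 ztop [0.006 0.009 0.01 ]
side mat_round 789 [631.6 -23.4] [105.4 111.8] ang 28.0 ztop [0.006 0.009 0.01 ]
side saucer_square 194 [654.7 192.2] [68.1 70.9] ang 71.0 ztop [0.006 0.016 0.018]
side saucer_round 325 [578.5 475.2] [114.1  54.3] ang 26.8 ztop [0.101 0.154 0.178]
side pot_square 539 [461.4 248.7] [59.5 65.6] ang 32.5 ztop [0.053 0.064 0.07 ]
side pot_round 257 [440.6 -27.8] [59.2 55.2] ang 29.1 ztop [0.054 0.076 0.08 ]
```

View pics/top0.png

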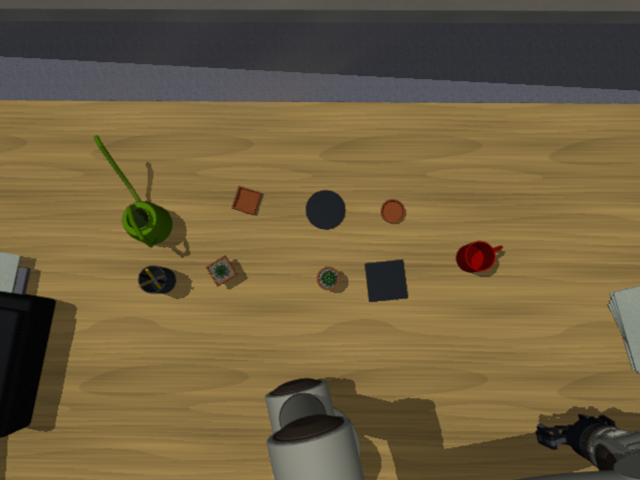

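View pics/side0.png

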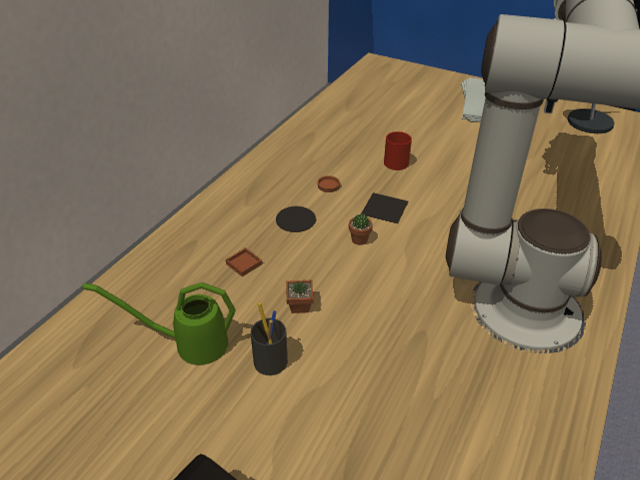

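The views agree: the top picture shows the square mat at (386,280), round mat (326,210), round saucer (392,211), square saucer (247,200), round pot (328,279) and square pot (221,271). The side view matches this to within 6 mm. I'll start moving towards the round saucer.

>>> servo_tool(
  moves=[
    [[0,0,6.84],[0,0,0],100],
    [[0,0,6.84],[0,0,0],100],
    [[0,0,0],[0.042,-0.027,0],100],
    [[0,0,0],[0.042,-0.027,0],100],
    [[0,0,0],[0.042,-0.027,0],100],
    [[0,0,0],[0.042,-0.027,0],100],
    [[0,0,0],[0.042,-0.027,0],100],
    [[0,0,0],[0.042,-0.027,0],100],
    [[0,0,0],[0.042,-0.027,0],100],
    [[0,0,0],[0.042,-0.027,0],100],
    [[0,0,0],[0.042,-0.027,0],100],
    [[0,0,0],[0.042,-0.027,0],100],
  ],
  force=30,
)

```text
time: 3.1
ee_pos: [0.5517, -0.2629, 0.2314]
tcp_rot: [180.0, -0.0, 0.0]
wrist_force: [0.1, -1.6, 1.5]
opening: 0.085
grasp_force: 0.0
```

```bash
cat > go.py <<'E'
import sys
from h import *
from scipy.spatial.transform import Rotation as Ro
def go(x,y,z,yaw):
    o=get_obs(); p=np.array(o["ee_pos"]); R=Ro.from_euler("xyz",o["tcp_rot"],degrees=True)
    T=Ro.from_euler("xyz",[180,0,yaw],degrees=True)
    print("t",round(o["time"],2),"tcp",p.round(4),np.round(o["tcp_rot"],2),"open",round(o["opening"],4),"F",round(o["grasp_force"],1),np.round(o["wrist_force"],1))
    print("turn first",(R.inv()*T).as_rotvec(degrees=True).round(2),"then shift",(T.inv().apply(np.array([x,y,z])-p)).round(4))
if __name__=="__main__": go(*map(float,sys.argv[1:5]))
E
python3 go.py 0.633 -0.207 0.08 0
```

```text
t 3.1 tcp [ 0.5517 -0.2629  0.2314] [ 1.7998e+02 -2.0000e-02  1.0000e-02] open 0.085 F 0.0 [ 0.1 -1.6  1.5]
turn first [ 0.02 -0.02  0.01] then shift [ 0.0813 -0.0559  0.1514]
```

>>> servo_tool(
  moves=[
    [[0,0,0],[0.02,-0.014,0.035],100],
    [[0,0,0],[0.02,-0.014,0.035],100],
    [[0,0,0],[0.02,-0.014,0.035],100],
    [[0,0,0],[0.0213,-0.0139,0.035],100],
    [[0,0,0],[0,0,0.02],100],
    [[0,0,0],[0,0,0],100],
  ],
)

```text
time: 3.7
ee_pos: [0.6299, -0.2073, 0.0671]
tcp_rot: [-179.9, 0.3, 0.1]
wrist_force: [-0.3, 0.0, -0.6]
opening: 0.0856
grasp_force: 0.0
```

```bash
cat > tip.py <<'E'
from h import *
o=get_obs(); p=np.array(o["ee_pos"]); print(p,o["opening"])
for c in ["top","side"]:
    im,d=camera(c); P=cloud(c,d,np.ones(d.shape,bool))
    Q=P[(abs(P[:,0]-p[0])<.05)&(abs(P[:,1]-p[1])<.075)&(P[:,2]>.028)&(P[:,2]<.13)]
    print(c,len(Q),"z",np.percentile(Q[:,2],[0,1,3,10]).round(4) if len(Q) else "")
    F=Q[Q[:,2]<np.percentile(Q[:,2],1)+.03]
    print(np.percentile(F,[1,50,99],axis=0).round(4))
    k=calibration(c);K=np.array(k["camera_matrix"]);u=K@(np.array(k["R"])@p+k["t"]);u=(u/u[2]).astype(int)
    if c=="side":
        g=im[u[1]-60:u[1]+60,u[0]-80:u[0]+80,::-1]; cv2.imwrite("pics/tip.png",cv2.resize(g,None,fx=5,fy=5,interpolation=2)[:600,:800])
E
python3 tip.py
```

```text
[ 0.62991119 -0.20729153  0.06713234] 0.08558256132768394
top 16 z [0.0904 0.0906 0.091  0.0922]
[[ 0.6208 -0.1644  0.0905]
 [ 0.6222 -0.158   0.0998]
 [ 0.625  -0.1525  0.1162]]
side 192 z [0.0802 0.0816 0.0838 0.0892]
[[ 0.6151 -0.2582  0.0811]
 [ 0.6253 -0.2495  0.098 ]
 [ 0.6406 -0.1483  0.1105]]
```

View pics/tip.png

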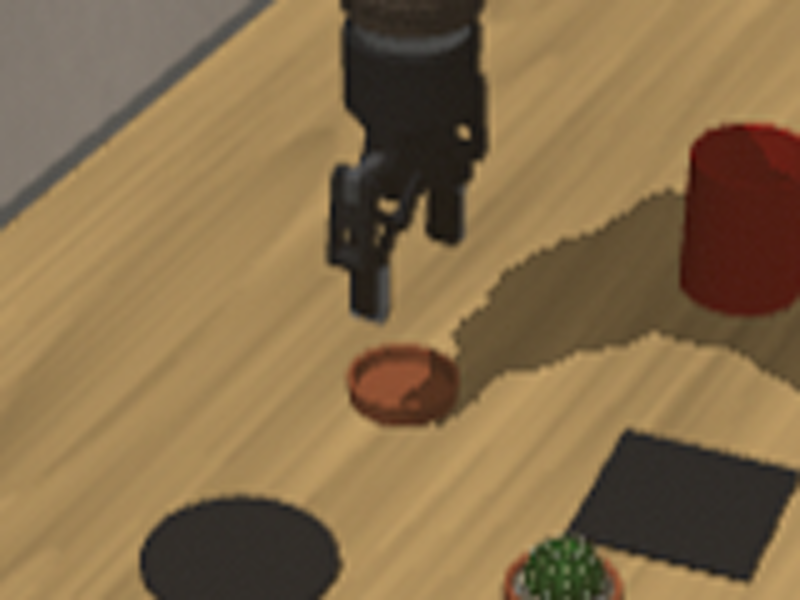

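```bash
python3 go.py 0.633 -0.207 -0.002 0
```

```text
t 3.8 tcp [ 0.6312 -0.2086  0.0718] [-1.8e+02  2.0e-02 -0.0e+00] open 0.0853 F 0.0 [-0.3 -0.7  1.1]
turn first [-0.    0.02 -0.  ] then shift [ 0.0018 -0.0016  0.0738]
```

>>> servo_tool(
  moves=[
    [[0,0,0],[0.001,-0.001,0.02],100],
    [[0,0,0],[0.001,-0.0005,0.02],100],
    [[0,0,0],[0,0,0.016],100],
    [[0,0,0],[0,0,0.01],100],
    [[0,0,0],[0,0,0.005],100],
    [[0,0,0],[0,0,0.0025],100],
    [[0,0,0],[0,0,0],100],
    [[0,0,0],[0,0,0],60],
    [[0,0,0],[0,0,0],60],
    [[0,0,0],[0,0,0],60],
    [[0,0,0],[0,0,0],60],
    [[0,0,0],[0,0,0],60],
  ],
  force=30,
)

```text
time: 5.0
ee_pos: [0.634, -0.2071, -0.0007]
tcp_rot: [180.0, -0.1, 0.0]
wrist_force: [-1.6, 0.4, 4.9]
opening: 0.0654
grasp_force: 33.0
```

>>> servo_tool(
  moves=[
    [[0,0,0],[0,0,-0.01],50],
    [[0,0,0],[0,0,-0.02],50],
    [[0,0,0],[0,0,-0.03],50],
    [[0,0,0],[0,-0.01,-0.02],50],
    [[0,0,0],[0,-0.02,0],50],
    [[0,0,0],[0,-0.03,0],50],
    [[0,0,0],[0,-0.04,0],50],
    [[0,0,0],[0,-0.04,0],50],
    [[0,0,0],[0,-0.03,0],50],
    [[0,0,0],[0,-0.011,0],50],
    [[0,0,0],[0,0,0],50],
    [[0,0,0],[0,0,0],50],
  ],
)

```text
time: 6.2
ee_pos: [0.6332, -0.0263, 0.0774]
tcp_rot: [180.0, 0.0, 0.0]
wrist_force: [0.0, -0.6, -1.7]
opening: 0.0653
grasp_force: 33.5
```

```bash
cat > held.py <<'E'
import sys
from go import *
n,x,y,z,yaw=sys.argv[1],*map(float,sys.argv[2:6])
go(x,y,z,yaw)
for c in ["top","side"]:
    im,d=camera(c); r=mark_of(n,c); m=cut_out(n,c)
    for a in r[:2]: print(c,"mark",round(a["score"],2),world(c,a["xyz"]).round(3))
    if m:
        P=cloud(c,d,m[0]["mask"]); print("  cut",round(m[0]["score"],2),len(P),"med",np.median(P,0).round(3),"lo",np.percentile(P,2,0).round(3),"hi",np.percentile(P,98,0).round(3))
    k=calibration(c);K=np.array(k["camera_matrix"]);p=np.array(get_obs()["ee_pos"]);u=K@(np.array(k["R"])@p+k["t"]);u=(u/u[2]).astype(int)
    a,b=np.clip(u[1],50,430),np.clip(u[0],50,590)
    g=cv2.resize(im[a-50:a+50,b-50:b+50,::-1],(390,390),interpolation=2)
    out=g if c=="top" else np.hstack([out,g])
if len(sys.argv)>6: cv2.imwrite(f"pics/{sys.argv[6]}.png",out)
E
python3 held.py saucer_round 0.634 -0.026 0.005 0 h1
```

```text
t 6.2 tcp [ 0.6332 -0.0263  0.0774] [1.7998e+02 3.0000e-02 1.0000e-02] open 0.0653 F 33.5 [ 0.  -0.6 -1.7]
turn first [0.02 0.03 0.01] then shift [ 0.0008 -0.0003  0.0724]
side mark 0.52 [ 0.632 -0.025  0.08 ]
  cut 0.76 240 med [ 0.62  -0.036  0.086] lo [ 0.597 -0.059  0.08 ] hi [0.647 0.005 0.097]
```

View pics/h1.png

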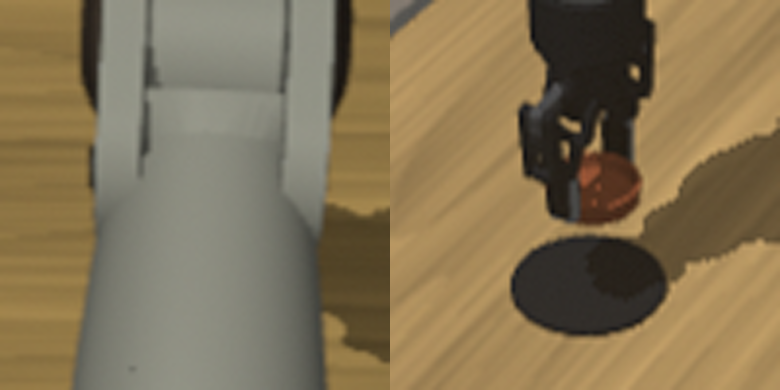

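>>> servo_tool(
  moves=[
    [[0,0,0],[0,0,0.02],50],
    [[0,0,0],[0,0,0.02],50],
    [[0,0,0],[0,0,0.014],50],
    [[0,0,0],[0,0,0.009],50],
    [[0,0,0],[0,0,0.005],50],
    [[0,0,0],[0,0,0.003],50],
    [[0,0,0],[0,0,0.001],50],
    [[0,0,0],[0,0,0],50],
    [[0,0,0],[0,0,0],50],
    [[0,0,0],[0,0,0],100],
    [[0,0,0],[0,0,0],100],
    [[0,0,0],[0,0,0],100],
  ],
)

```text
time: 7.7
ee_pos: [0.6335, -0.026, 0.006]
tcp_rot: [-180.0, -0.0, 0.0]
wrist_force: [-0.5, -0.7, 0.1]
opening: 0.0852
grasp_force: 0.0
```

```bash
python3 go.py 0.660 0.191 0.15 -17.5;python3 go.py 0.660 0.191 0.15 72.5
```

```text
t 7.7 tcp [ 0.6335 -0.026   0.006 ] [-1.8e+02 -2.0e-02  0.0e+00] open 0.0852 F 0.0 [-0.5 -0.7  0.1]
turn first [-0.   -0.02 17.5 ] then shift [-0.04   -0.2149 -0.144 ]
t 7.7 tcp [ 0.6335 -0.026   0.006 ] [-1.8e+02 -2.0e-02  0.0e+00] open 0.0852 F 0.0 [-0.5 -0.7  0.1]
turn first [ 1.00e-02 -2.00e-02 -7.25e+01] then shift [ 0.2149 -0.04   -0.144 ]
```

>>> servo_tool(
  moves=[
    [[0,0,0],[0,0,-0.02],100],
    [[0,0,0],[0,0,-0.045],100],
    [[0,0,0],[0,0,-0.045],100],
    [[0,0,5.83],[0,0,-0.02],100],
    [[0,0,5.83],[0,0,0],100],
    [[0,0,5.84],[0,0,0],100],
    [[0,0,0],[-0.008,-0.043,0],100],
    [[0,0,0],[-0.008,-0.043,0],100],
    [[0,0,0],[-0.008,-0.043,0],100],
    [[0,0,0],[-0.008,-0.043,0],100],
    [[0,0,0],[-0.008,-0.043,0],100],
    [[0,0,0],[0,0,0],100],
  ],
)

```text
time: 8.9
ee_pos: [0.6001, 0.0283, 0.1548]
tcp_rot: [-172.8, 0.3, -0.7]
wrist_force: [1.1, -0.3, -0.0]
opening: 0.0856
grasp_force: 0.0
```

```bash
python3 held.py saucer_round 0.660 0.191 -0.001 -17.5
```

```text
t 8.9 tcp [0.6001 0.0283 0.1548] [-172.78    0.33   -0.65] open 0.0856 F 0.0 [ 1.1 -0.3 -0. ]
turn first [-7.12  1.39 16.8 ] then shift [ 0.0082 -0.1732  0.1558]
side mark 0.9 [ 0.632 -0.026  0.008]
  cut 0.94 380 med [ 0.631 -0.029  0.013] lo [ 0.598 -0.057  0.007] hi [0.661 0.006 0.025]
```

```bash
python3 -c "
from h import *
o=get_obs();print(o['time'],np.round(o['q'],2),np.round(o['qd'],2),o['ee_pos'],o['tcp_rot'])"
```

```text
9.2 [ -0.95  11.41   8.39  87.4    7.15 179.94] [-0.11  0.05  0.01  0.02  0.1  -0.03] [0.60044368 0.02552057 0.15348762] [-172.84826149    0.41309777   -0.8950438 ]
```

>>> servo_tool(
  moves=[
    [[0,0,0],[0,0,0],100],
    [[0,0,0],[0,0,0],100],
    [[0,0,0],[0,0,0],100],
  ],
)

```text
time: 9.5
ee_pos: [0.6004, 0.026, 0.1537]
tcp_rot: [-172.8, 0.4, -0.9]
wrist_force: [0.4, -0.0, 0.3]
opening: 0.0855
grasp_force: 0.0
```

```bash
python3 -c "
from h import *
o=get_obs();print(o['time'],np.round(o['q'],2),np.round(o['qd'],2),o['ee_pos'],o['tcp_rot'])"
```

```text
9.5 [ -0.91  11.39   8.39  87.41   7.16 179.94] [ 0.06 -0.01 -0.05 -0.02 -0.01 -0.02] [0.60035286 0.02601593 0.15367148] [-172.83536136    0.40541843   -0.85327144]
```

```bash
python3 go.py 0.660 0.191 0.15 72.5
```

```text
t 9.5 tcp [0.6004 0.026  0.1537] [-172.84    0.41   -0.85] open 0.0855 F 0.0 [ 0.4 -0.   0.3]
turn first [ -6.42  -4.24 -73.28] then shift [0.1753 0.0073 0.0037]
```

>>> servo_tool(
  moves=[
    [[-0.64,-0.42,-7.33],[0,0,0],100],
    [[-0.64,-0.42,-7.33],[0,0,0],100],
    [[-0.64,-0.42,-7.33],[0,0,0],100],
    [[-0.64,-0.42,-7.33],[0,0,0],100],
    [[-0.64,-0.42,-7.33],[0,0,0],100],
    [[-0.64,-0.42,-7.33],[0,0,0],100],
    [[-0.64,-0.42,-7.33],[0,0,0],100],
    [[-0.64,-0.42,-7.33],[0,0,0],100],
    [[-0.64,-0.42,-7.33],[0,0,0],100],
    [[-0.64,-0.42,-7.33],[0,0,0],100],
    [[0,0,0],[0,0,0],100],
    [[0,0,0],[0,0,0],100],
  ],
)

```text
time: 10.7
ee_pos: [0.6003, 0.0263, 0.1538]
tcp_rot: [180.0, -0.1, 72.3]
wrist_force: [0.4, -0.2, 0.1]
opening: 0.0854
grasp_force: 0.0
```

```bash
python3 go.py 0.660 0.191 0.07 72.5
```

```text
t 10.7 tcp [0.6003 0.0263 0.1538] [ 1.7999e+02 -6.0000e-02  7.2340e+01] open 0.0854 F 0.0 [ 0.4 -0.2  0.1]
turn first [ 0.01 -0.06 -0.16] then shift [0.175  0.0074 0.0838]
```

Good, the tilt is gone. I'll move over the square saucer.

>>> servo_tool(
  moves=[
    [[0,0,0],[0.03,0.0014,0],100],
    [[0,0,0],[0.04,0.002,0.01],100],
    [[0,0,0],[0.04,0.002,0.02],100],
    [[0,0,0],[0.04,0.001,0.025],100],
    [[0,0,0],[0.02,0.001,0.02],100],
    [[0,0,0],[0.005,0,0.009],100],
    [[0,0,0],[0,0,0],100],
    [[0,0,0],[0,0,0],100],
  ],
)

```text
time: 11.5
ee_pos: [0.6601, 0.1901, 0.0708]
tcp_rot: [180.0, -0.0, 72.4]
wrist_force: [0.7, -0.2, 0.7]
opening: 0.0853
grasp_force: 0.0
```

```bash
python3 held.py saucer_square 0.660 0.191 -0.001 72.5 h2
```

```text
t 11.5 tcp [0.6601 0.1901 0.0708] [ 1.7996e+02 -5.0000e-02  7.2440e+01] open 0.0853 F 0.0 [ 0.7 -0.2  0.7]
turn first [ 0.04 -0.05 -0.06] then shift [ 0.0008 -0.0003  0.0718]
top mark 0.4 [ 0.661  0.189 -0.001]
side mark 0.75 [0.656 0.188 0.001]
  cut 0.75 618 med [0.657 0.19  0.006] lo [ 0.619  0.156 -0.001] hi [0.692 0.229 0.018]
```

View pics/h2.png

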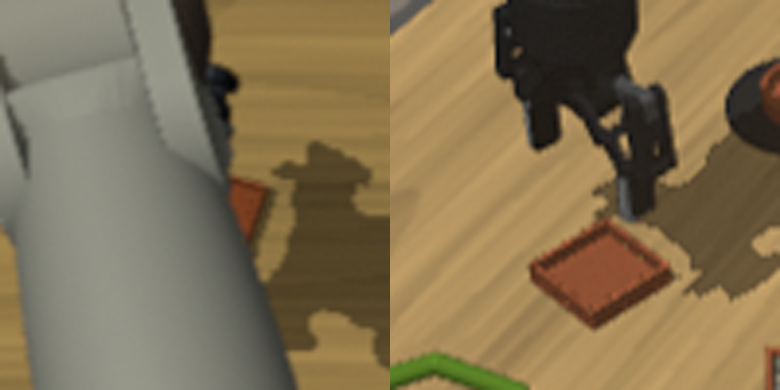

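The gripper is open above the square saucer, at about (600,270) in the right-hand crop, and squared up to its sides. Now down and grip.

>>> servo_tool(
  moves=[
    [[0,0,0],[0,0,0.02],100],
    [[0,0,0],[0,0,0.02],100],
    [[0,0,0],[0,0,0.015],100],
    [[0,0,0],[0,0,0.01],100],
    [[0,0,0],[0,0,0.005],100],
    [[0,0,0],[0,0,0.002],100],
    [[0,0,0],[0,0,0],100],
    [[0,0,0],[0,0,0],60],
    [[0,0,0],[0,0,0],60],
    [[0,0,0],[0,0,0],60],
    [[0,0,0],[0,0,0],60],
    [[0,0,0],[0,0,0],50],
  ],
)

```text
time: 13.0
ee_pos: [0.6605, 0.1912, -0.0011]
tcp_rot: [179.9, -0.1, 72.5]
wrist_force: [0.5, -0.5, 5.6]
opening: 0.0639
grasp_force: 34.3
```

```bash
python3 go.py 0.442 -0.191 0.13 97
```

```text
t 13.0 tcp [ 0.6605  0.1912 -0.0011] [ 1.7991e+02 -9.0000e-02  7.2540e+01] open 0.0639 F 34.3 [ 0.5 -0.5  5.6]
turn first [  0.11  -0.07 -24.46] then shift [-0.3528 -0.2634 -0.1311]
```

>>> servo_tool(
  moves=[
    [[0,0,0],[0,0,-0.01],50],
    [[0,0,-6],[0,0,-0.025],50],
    [[0,0,-6],[0,0,-0.035],50],
    [[0,0,-6],[0,0,-0.035],50],
    [[0,0,-6.46],[0,0,-0.02],50],
    [[0,0,0],[0,0,-0.006],50],
    [[0,0,0],[-0.015,-0.0112,0],50],
    [[0,0,0],[-0.025,-0.0187,0],50],
    [[0,0,0],[-0.032,-0.0239,0],50],
    [[0,0,0],[-0.032,-0.0239,0],50],
    [[0,0,0],[-0.032,-0.0239,0],50],
    [[0,0,0],[-0.032,-0.0239,0],50],
  ],
)

```text
time: 14.2
ee_pos: [0.5543, 0.0078, 0.1275]
tcp_rot: [-179.9, -0.0, 96.8]
wrist_force: [0.8, -0.7, -0.5]
opening: 0.0641
grasp_force: 33.6
```

```bash
python3 go.py 0.442 -0.191 0.08 97
```

```text
t 14.2 tcp [0.5543 0.0078 0.1275] [-1.7994e+02 -4.0000e-02  9.6800e+01] open 0.0641 F 33.6 [ 0.8 -0.7 -0.5]
turn first [-0.06 -0.04 -0.2 ] then shift [-0.1836 -0.1357  0.0475]
```

>>> servo_tool(
  moves=[
    [[0,0,0],[-0.032,-0.0239,0],50],
    [[0,0,0],[-0.032,-0.0239,0],50],
    [[0,0,0],[-0.032,-0.0239,0],50],
    [[0,0,0],[-0.032,-0.0239,0],50],
    [[0,0,0],[-0.028,-0.0207,0],50],
    [[0,0,0],[-0.018,-0.0132,0],50],
    [[0,0,0],[-0.0105,-0.0075,0.01],50],
    [[0,0,0],[0,0,0.025],50],
    [[0,0,0],[0,0,0.015],50],
    [[0,0,0],[0,0,0],50],
    [[0,0,0],[0,0,0],50],
  ],
)

```text
time: 15.3
ee_pos: [0.4424, -0.1903, 0.0783]
tcp_rot: [-180.0, -0.1, 97.0]
wrist_force: [0.7, 0.1, -0.1]
opening: 0.0643
grasp_force: 33.6
```

```bash
python3 held.py saucer_square 0.442 -0.191 0.0055 97 h3
```

```text
t 15.3 tcp [ 0.4424 -0.1903  0.0783] [-1.7999e+02 -7.0000e-02  9.7020e+01] open 0.0643 F 33.6 [ 0.7  0.1 -0.1]
turn first [-0.01 -0.07  0.02] then shift [-0.0007 -0.0005  0.0728]
top mark 0.69 [ 0.444 -0.191  0.079]
  cut 0.58 733 med [ 0.64  -0.022  0.005] lo [ 0.589 -0.075 -0.   ] hi [0.689 0.025 0.012]
side mark 0.55 [ 0.441 -0.188  0.085]
  cut 0.65 443 med [ 0.444 -0.193  0.086] lo [ 0.406 -0.354  0.002] hi [ 0.492 -0.154  0.099]
```

View pics/h3.png

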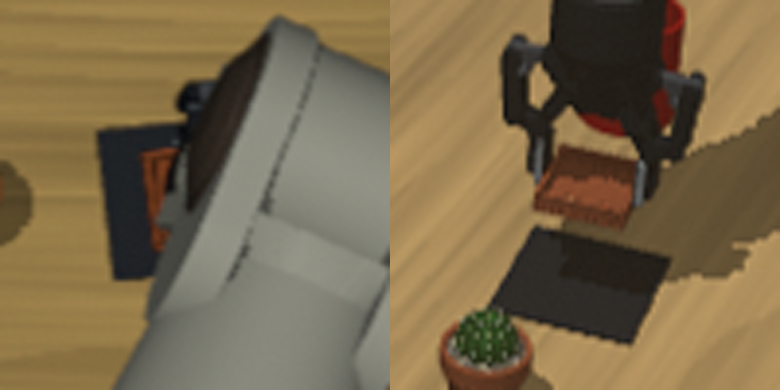

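The square saucer hangs level and parallel over the square mat, with the saucer at (590,185) and the mat at (585,285) in the right-hand crop. Now I'll set it down.

>>> servo_tool(
  moves=[
    [[0,0,0],[0,0,0.02],50],
    [[0,0,0],[0,0,0.02],50],
    [[0,0,0],[0,0,0.015],50],
    [[0,0,0],[0,0,0.009],50],
    [[0,0,0],[0,0,0.005],50],
    [[0,0,0],[0,0,0.003],50],
    [[0,0,0],[0,0,0.001],50],
    [[0,0,0],[0,0,0],50],
    [[0,0,0],[0,0,0],50],
    [[0,0,0],[0,0,0],100],
    [[0,0,0],[0,0,0],100],
    [[0,0,0],[0,0,0],100],
  ],
)

```text
time: 16.8
ee_pos: [0.4425, -0.1908, 0.0057]
tcp_rot: [180.0, -0.0, 97.0]
wrist_force: [0.2, 0.2, 0.6]
opening: 0.0855
grasp_force: 0.0
```

```bash
python3 go.py 0.447 -0.032 0.15 97
```

```text
t 16.8 tcp [ 0.4425 -0.1908  0.0057] [ 1.7995e+02 -2.0000e-02  9.7010e+01] open 0.0855 F 0.0 [0.2 0.2 0.6]
turn first [ 0.05 -0.02  0.01] then shift [ 0.1571  0.0238 -0.1443]
```

>>> servo_tool(
  moves=[
    [[0,0,0],[0,0,-0.02],100],
    [[0,0,0],[0,0,-0.045],100],
    [[0,0,0],[0,0,-0.045],100],
    [[0,0,0],[0,0,-0.03],100],
    [[0,0,0],[0.02,0.003,-0.005],100],
    [[0,0,0],[0.04,0.006,0],100],
    [[0,0,0],[0.045,0.007,0],100],
    [[0,0,0],[0.035,0.0058,0],100],
    [[0,0,0],[0.017,0.002,0],100],
    [[0,0,0],[0,0,0],100],
    [[0,0,0],[0,0,0],100],
  ],
)

```text
time: 17.9
ee_pos: [0.4469, -0.0322, 0.1508]
tcp_rot: [180.0, -0.0, 97.1]
wrist_force: [-0.5, -0.7, 0.4]
opening: 0.0853
grasp_force: 0.0
```

```bash
python3 held.py pot_round 0.447 -0.032 0.15 97 h4; cat > chk.py <<'E'
from h import *
import sys
for c in ["top","side"]:
    im,d=camera(c)
    for n in sys.argv[1:]:
        m=cut_out(n,c)
        for a in mark_of(n,c)[:1]: print(c,n,round(a["score"],2),world(c,a["xyz"]).round(3))
        if m:
            P=cloud(c,d,m[0]["mask"]); Q=P[P[:,2]>np.percentile(P[:,2],60)]
            r=cv2.minAreaRect((P[:,:2]*1000).astype(np.float32)); print("   rect",np.round(r[0],1),np.round(r[1],1),round(r[2],1),"z",np.percentile(P[:,2],[5,50,95]).round(3))
E
python3 chk.py saucer_square saucer_round
```

```text
t 17.9 tcp [ 0.4469 -0.0322  0.1508] [ 1.7995e+02 -1.0000e-02  9.7060e+01] open 0.0853 F 0.0 [-0.5 -0.7  0.4]
turn first [ 0.05 -0.01  0.06] then shift [0.0002 0.0002 0.0008]
side mark 0.85 [ 0.444 -0.033 -0.001]
side mark 0.38 [0.589 0.449 0.006]
  cut 0.62 530 med [ 0.437 -0.018  0.053] lo [ 0.414 -0.049  0.005] hi [ 0.469 -0.002  0.081]
top saucer_square 0.87 [ 0.442 -0.194  0.003]
   rect [ 445.  -191.4] [65.1 64.4] 6.9 z [0.005 0.01  0.022]
top saucer_round 0.56 [ 0.633 -0.024  0.01 ]
side saucer_square 0.75 [ 0.443 -0.189  0.011]
   rect [ 426.  -143.3] [ 70.6 237.3] 15.0 z [0.005 0.013 0.023]
side saucer_round 0.9 [ 0.63  -0.025  0.007]
   rect [628.6 -24.5] [64.4 71.3] 55.3 z [0.007 0.014 0.023]
```

View pics/h4.png

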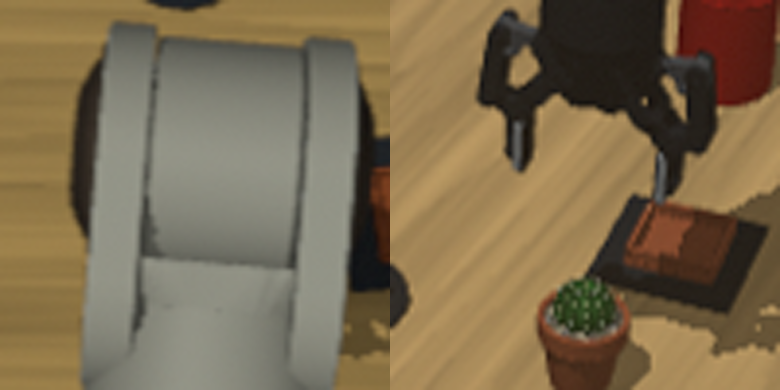

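Both saucers lie centred and lined up on their mats; in the right-hand crop the square saucer is at (680,245), centred on its mat. The gripper straddles the round pot's collar at (585,310). I'll grasp it now.

>>> servo_tool(
  moves=[
    [[0,0,0],[0,0,0.02],100],
    [[0,0,0],[0,0,0.03],100],
    [[0,0,0],[0,0,0.03],100],
    [[0,0,0],[0,0,0.025],100],
    [[0,0,0],[0,0,0.015],100],
    [[0,0,0],[0,0,0.007],100],
    [[0,0,0],[0,0,0],100],
    [[0,0,0],[0,0,0],60],
    [[0,0,0],[0,0,0],60],
    [[0,0,0],[0,0,0],60],
    [[0,0,0],[0,0,0],60],
    [[0,0,0],[0,0,0],50],
  ],
  force=35,
)

```text
time: 19.9
ee_pos: [0.4476, -0.0321, 0.025]
tcp_rot: [179.9, -0.0, 97.0]
wrist_force: [-1.9, 1.1, 6.1]
opening: 0.0606
grasp_force: 37.6
```

```bash
python3 go.py 0.633 -0.025 0.10 97
```

```text
t 19.9 tcp [ 0.4476 -0.0321  0.025 ] [ 1.7986e+02 -1.0000e-02  9.7010e+01] open 0.0606 F 37.6 [-1.9  1.1  6.1]
turn first [ 0.14 -0.01  0.01] then shift [-0.0155  0.1849 -0.075 ]
```

>>> servo_tool(
  moves=[
    [[0,0,0],[0,0,-0.008],50],
    [[0,0,0],[0,0,-0.02],50],
    [[0,0,0],[0,0,-0.025],50],
    [[0,0,0],[0,0,-0.017],50],
    [[0,0,0],[-0.0015,0.015,-0.005],50],
    [[0,0,0],[-0.0025,0.03,0],50],
    [[0,0,0],[-0.0035,0.04,0],50],
    [[0,0,0],[-0.0035,0.04,0],50],
    [[0,0,0],[-0.0025,0.035,0],50],
    [[0,0,0],[-0.002,0.0249,0],50],
    [[0,0,0],[0,0,0],50],
    [[0,0,0],[0,0,0],50],
  ],
)

```text
time: 21.1
ee_pos: [0.6321, -0.0249, 0.0985]
tcp_rot: [-180.0, -0.0, 97.0]
wrist_force: [-1.2, -0.5, -2.2]
opening: 0.0607
grasp_force: 38.8
```

```bash
python3 held.py pot_round 0.633 -0.025 0.037 97 h5
```

```text
t 21.1 tcp [ 0.6321 -0.0249  0.0985] [-1.7996e+02 -4.0000e-02  9.7010e+01] open 0.0607 F 38.8 [-1.2 -0.5 -2.2]
turn first [-0.04 -0.04  0.01] then shift [-0.0002  0.0009  0.0615]
top mark 0.45 [ 0.468  0.248 -0.005]
side mark 0.84 [ 0.63  -0.029  0.073]
  cut 0.83 537 med [ 0.62  -0.012  0.127] lo [ 0.599 -0.037  0.076] hi [0.656 0.004 0.156]
```

View pics/h5.png

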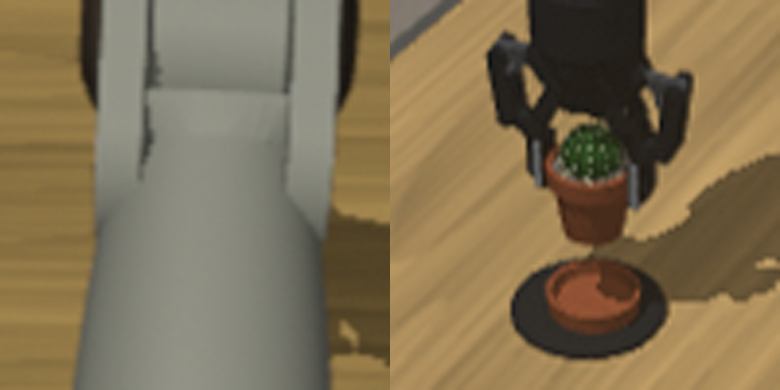

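The round pot hangs upright at about (593,190), straight above its saucer at (594,295). I'll lower it and release.

>>> servo_tool(
  moves=[
    [[0,0,0],[0.002,0.0005,0.012],50],
    [[0,0,0],[0,0,0.016],50],
    [[0,0,0],[0,0,0.014],50],
    [[0,0,0],[0,0,0.009],50],
    [[0,0,0],[0,0,0.006],50],
    [[0,0,0],[0,0,0.004],50],
    [[0,0,0],[0,0,0.0015],50],
    [[0,0,0],[0,0,0],50],
    [[0,0,0],[0,0,0],50],
  ],
)

```text
time: 22.3
ee_pos: [0.6329, -0.0229, 0.0368]
tcp_rot: [179.9, -0.0, 97.0]
wrist_force: [0.4, -1.4, -1.0]
opening: 0.0613
grasp_force: 39.0
```

```bash
python3 held.py pot_round 0.633 -0.025 0.036 97
```

```text
t 22.3 tcp [ 0.6329 -0.0229  0.0368] [ 1.7992e+02 -2.0000e-02  9.7000e+01] open 0.0613 F 39.0 [ 0.4 -1.4 -1. ]
turn first [ 0.08 -0.02  0.  ] then shift [-0.0021 -0.0001  0.0008]
side mark 0.69 [ 0.632 -0.024  0.014]
  cut 0.66 489 med [ 0.622 -0.01   0.064] lo [ 0.6   -0.036  0.016] hi [0.658 0.006 0.092]
```

>>> servo_tool(
  moves=[
    [[0,0,0],[0,0,0.001],50],
    [[0,0,0],[0,0,0],50],
    [[0,0,0],[0,0,0],85],
    [[0,0,0],[0,0,0],100],
    [[0,0,0],[0,0,0],100],
    [[0,0,0],[0,0,0],100],
    [[0,0,0],[0,0,-0.015],100],
    [[0,0,0],[0,0,-0.04],100],
    [[0,0,0],[0,0,-0.045],100],
    [[0,0,0],[0,0,-0.03],100],
    [[0,0,0],[0,0,0],100],
  ],
)

```text
time: 23.7
ee_pos: [0.6344, -0.023, 0.1721]
tcp_rot: [179.5, 0.0, 97.0]
wrist_force: [-0.1, -0.1, -0.2]
opening: 0.0851
grasp_force: 0.0
```

```bash
python3 go.py 0.464 0.247 0.16 122.4; python3 chk.py pot_round
```

```text
t 23.7 tcp [ 0.6344 -0.023   0.1721] [1.7946e+02 5.0000e-02 9.7010e+01] open 0.0851 F 0.0 [-0.1 -0.1 -0.2]
turn first [  0.52   0.17 -25.39] then shift [0.3193 0.0008 0.0121]
side pot_round 0.64 [ 0.631 -0.024  0.012]
   rect [653.4 -68.6] [ 59.3 169.8] 27.9 z [0.015 0.063 0.089]
```

>>> servo_tool(
  moves=[
    [[0.1,0,-6.3],[0,0,0],100],
    [[0.1,0,-6.3],[0,0,0],100],
    [[0,0,-6.4],[0,0,0],100],
    [[0,0,-6.4],[0,0,0],100],
    [[0,0,0],[0.04,0,0.004],100],
    [[0,0,0],[0.045,0,0.004],100],
    [[0,0,0],[0.045,0,0.004],100],
    [[0,0,0],[0.045,0,0],100],
    [[0,0,0],[0.045,0,0],100],
    [[0,0,0],[0.045,0,0],100],
    [[0,0,0],[0.035,0,0],100],
    [[0,0,0],[0.0193,0.0005,0],100],
  ],
)

```text
time: 25.2
ee_pos: [0.4598, 0.2487, 0.153]
tcp_rot: [-179.8, -0.1, 122.5]
wrist_force: [-0.1, 0.0, -0.0]
opening: 0.0849
grasp_force: 0.0
```

```bash
sleep 0; python3 held.py pot_square 0.464 0.247 0.0245 122.4 h6
```

```text
t 25.2 tcp [0.4598 0.2487 0.153 ] [-1.7978e+02 -1.0000e-01  1.2252e+02] open 0.0849 F 0.0 [-0.1  0.  -0. ]
turn first [-0.22 -0.1   0.12] then shift [-0.0037  0.0027  0.1285]
top mark 0.67 [ 0.443 -0.189  0.003]
top mark 0.55 [ 0.466  0.25  -0.005]
  cut 0.88 323 med [0.468 0.235 0.054] lo [0.438 0.212 0.044] hi [0.501 0.253 0.228]
side mark 0.58 [ 0.461  0.244 -0.001]
  cut 0.7 785 med [0.456 0.259 0.052] lo [0.426 0.215 0.002] hi [0.494 0.285 0.071]
```

View pics/h6.png

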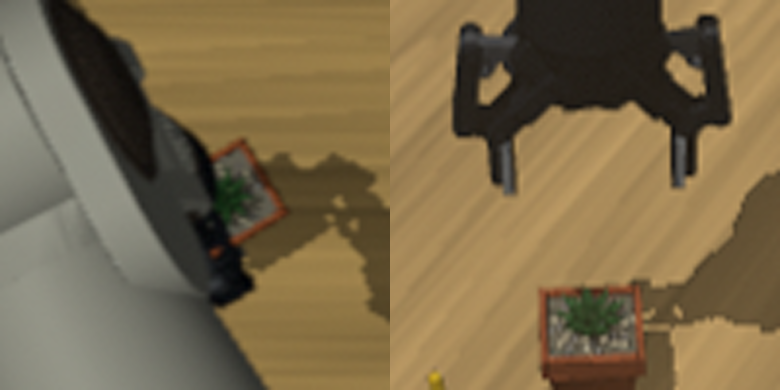

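The gripper is squared to the square pot, at about (592,330) in the right-hand crop, with its sides parallel to the fingers. I'll descend partway and check.

>>> servo_tool(
  moves=[
    [[0,0,0],[0,0,0.01],100],
    [[0,0,0],[0,0,0.02],100],
    [[0,0,0],[0,0,0.015],100],
    [[0,0,0],[0,0,0],100],
    [[0,0,0],[0,0,0],100],
  ],
)

```text
time: 26.0
ee_pos: [0.4615, 0.2465, 0.1085]
tcp_rot: [-179.8, -0.1, 122.4]
wrist_force: [-0.2, 0.2, -1.0]
opening: 0.0853
grasp_force: 0.0
```

```bash
python3 go.py 0.464 0.247 0.0245 122.4
```

```text
t 26.0 tcp [0.4615 0.2465 0.1085] [-1.7981e+02 -8.0000e-02  1.2238e+02] open 0.0853 F 0.0 [-0.2  0.2 -1. ]
turn first [-0.19 -0.08 -0.02] then shift [-0.0009  0.0023  0.084 ]
```

>>> servo_tool(
  moves=[
    [[-0.19,0,0],[-0.001,0.0023,0.02],100],
    [[0,0,0],[0,0,0.025],100],
    [[0,0,0],[0,0,0.02],100],
    [[0,0,0],[0,0,0.012],100],
    [[0,0,0],[0,0,0.007],100],
    [[0,0,0],[0,0,0],100],
    [[0,0,0],[0,0,0],100],
    [[0,0,0],[0,0,0],60],
    [[0,0,0],[0,0,0],60],
    [[0,0,0],[0,0,0],60],
    [[0,0,0],[0,0,0],60],
    [[0,0,0],[0,0,0],50],
  ],
)

```text
time: 27.2
ee_pos: [0.4646, 0.2477, 0.0257]
tcp_rot: [179.9, -0.1, 122.4]
wrist_force: [-0.0, 0.1, 5.9]
opening: 0.0595
grasp_force: 38.3
```

```bash
python3 go.py 0.443 -0.191 0.16 97
```

```text
t 27.2 tcp [0.4646 0.2477 0.0257] [ 1.7986e+02 -7.0000e-02  1.2240e+02] open 0.0595 F 38.3 [-0.   0.1  5.9]
turn first [ 0.12 -0.1  25.4 ] then shift [-0.4328 -0.0749 -0.1343]
```

>>> servo_tool(
  moves=[
    [[0,0,0],[0,0,-0.008],50],
    [[0,0,0],[0,0,-0.02],50],
    [[0,0,6.4],[0,0,-0.03],50],
    [[0,0,6.4],[0,0,-0.03],50],
    [[0,0,6.3],[0,0,-0.03],50],
    [[0,0,6.3],[0,0,-0.0163],50],
    [[0,0,0],[-0.015,-0.0026,0],50],
    [[0,0,0],[-0.025,-0.0043,0],50],
    [[0,0,0],[-0.035,-0.0061,0],50],
    [[0,0,0],[-0.04,-0.0069,0],50],
    [[0,0,0],[-0.04,-0.0069,0],50],
    [[0,0,0],[-0.04,-0.0069,0],50],
  ],
)

```text
time: 28.4
ee_pos: [0.4531, 0.0474, 0.1576]
tcp_rot: [-179.9, -0.1, 97.2]
wrist_force: [0.7, 0.4, -1.7]
opening: 0.0592
grasp_force: 38.7
```

>>> servo_tool(
  moves=[
    [[0,0,0],[-0.04,-0.0069,0],50],
    [[0,0,0],[-0.04,-0.0069,0],50],
    [[0,0,0],[-0.04,-0.0069,0],50],
    [[0,0,0],[-0.04,-0.0069,0],50],
    [[0,0,0],[-0.035,-0.0061,0],50],
    [[0,0,0],[-0.025,-0.0043,0],50],
    [[0,0,0],[-0.0178,-0.0031,0.01],50],
    [[0,0,0],[0,0,0.02],50],
    [[0,0,0],[0,0,0.02],50],
    [[0,0,0],[0,0,0.01],50],
    [[0,0,0],[0,0,0],50],
    [[0,0,0],[0,0,0],50],
  ],
)

```text
time: 29.6
ee_pos: [0.4424, -0.1915, 0.0986]
tcp_rot: [180.0, -0.1, 97.1]
wrist_force: [0.5, -0.9, -1.7]
opening: 0.0594
grasp_force: 38.6
```

```bash
python3 held.py pot_square 0.443 -0.191 0.0367 97 h7
```

```text
t 29.6 tcp [ 0.4424 -0.1915  0.0986] [ 1.800e+02 -9.000e-02  9.706e+01] open 0.0594 F 38.6 [ 0.5 -0.9 -1.7]
turn first [ 0.   -0.09  0.06] then shift [0.0004 0.0007 0.0619]
top mark 0.39 [ 0.445 -0.191  0.07 ]
  cut 0.67 78 med [ 0.456 -0.165  0.125] lo [ 0.413 -0.177  0.006] hi [ 0.472 -0.159  0.132]
side mark 0.91 [ 0.438 -0.198  0.071]
  cut 0.6 573 med [ 0.438 -0.173  0.123] lo [ 0.409 -0.276 -0.   ] hi [ 0.471 -0.158  0.145]
```

View pics/h7.png

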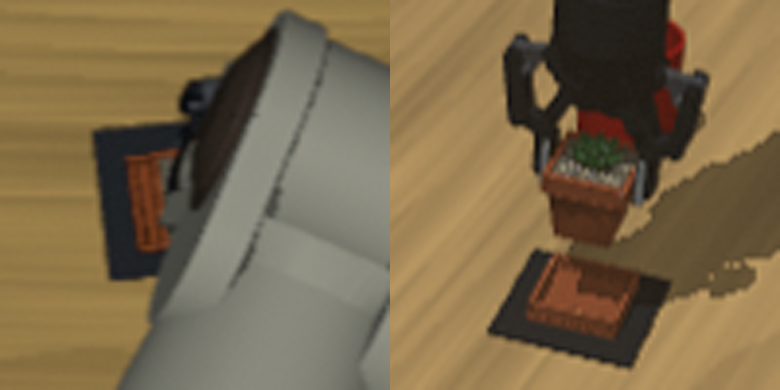

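The square pot is upright and lined up at (590,195), above its saucer at (583,295). Lowering it.

>>> servo_tool(
  moves=[
    [[0,0,0],[0.0005,0.0007,0.012],50],
    [[0,0,0],[0,0,0.016],50],
    [[0,0,0],[0,0,0.014],50],
    [[0,0,0],[0,0,0.009],50],
    [[0,0,0],[0,0,0.006],50],
    [[0,0,0],[0,0,0.004],50],
    [[0,0,0],[0,0,0.001],50],
    [[0,0,0],[0,0,0],50],
    [[0,0,0],[0,0,0],50],
  ],
)

```text
time: 30.8
ee_pos: [0.4435, -0.1909, 0.0368]
tcp_rot: [180.0, -0.1, 97.0]
wrist_force: [-0.6, 0.3, -0.9]
opening: 0.0594
grasp_force: 38.7
```

```bash
python3 held.py pot_square 0.443 -0.191 0.036 97 h8
```

```text
t 30.8 tcp [ 0.4435 -0.1909  0.0368] [ 1.7995e+02 -7.0000e-02  9.7000e+01] open 0.0594 F 38.7 [-0.6  0.3 -0.9]
turn first [ 0.05 -0.07  0.  ] then shift [-0.0001 -0.0005  0.0008]
top mark 0.5 [ 0.445 -0.189  0.008]
side mark 0.64 [ 0.439 -0.198  0.013]
  cut 0.61 544 med [ 0.437 -0.173  0.062] lo [ 0.408 -0.221  0.008] hi [ 0.472 -0.157  0.083]
```

View pics/h8.png

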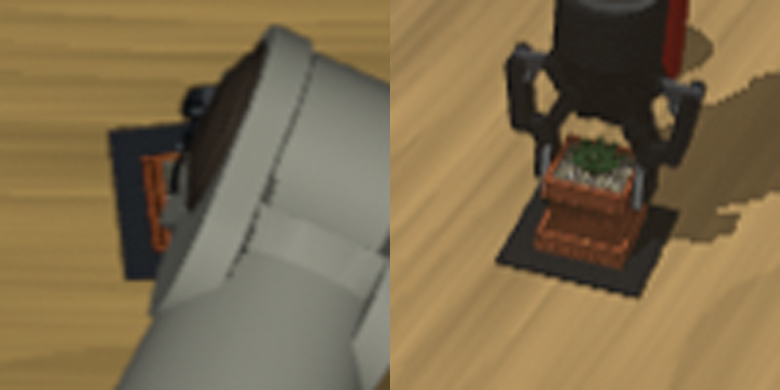

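The square pot stands in its saucer at (590,215), centred and parallel with the mat. I'll release it, go up, and back off to the free space for a clear view.

>>> servo_tool(
  moves=[
    [[0,0,0],[0,0,0.001],50],
    [[0,0,0],[0,0,0],50],
    [[0,0,0],[0,0,0],85],
    [[0,0,0],[0,0,0],100],
    [[0,0,0],[0,0,0],100],
    [[0,0,0],[0,0,0],100],
    [[0,0,0],[0,0,-0.015],100],
    [[0,0,0],[0,0,-0.04],100],
    [[0,0,0],[0,0,-0.045],100],
    [[0,0,0],[0,0,-0.045],100],
    [[0,0,0],[0,0,-0.02],100],
    [[0,0,0],[0,0,0],100],
  ],
)

```text
time: 32.3
ee_pos: [0.4444, -0.1915, 0.2049]
tcp_rot: [179.7, 0.1, 97.0]
wrist_force: [-0.1, 0.3, -0.6]
opening: 0.0855
grasp_force: 0.0
```

>>> servo_tool(
  moves=[
    [[0,0,0],[0.03,0,0],100],
    [[0,0,0],[0.045,0,0],100],
    [[0,0,0],[0.045,0,0],100],
    [[0,0,0],[0.045,0,0],100],
    [[0,0,0],[0.045,0,0],100],
    [[0,0,0],[0.045,0,0],100],
    [[0,0,0],[0.045,0,0],100],
    [[0,0,0],[0.03,0,0],100],
    [[0,0,0],[0,0,0],100],
    [[0,0,0],[0,0,0],100],
  ],
)

```text
time: 33.3
ee_pos: [0.4026, 0.1368, 0.2005]
tcp_rot: [-180.0, -0.1, 97.1]
wrist_force: [0.5, -0.1, 0.3]
opening: 0.0854
grasp_force: 0.0
```

```bash
python3 go.py 0.44 0.1 0.2 97; python3 chk.py pot_round pot_square saucer_round saucer_square mug pen_pot watering_can; python3 - <<'E'
from h import *
a=camera("top")[0][160:340,290:430]; b=camera("side")[0][130:260,250:430]
cv2.imwrite("pics/fin.png",np.hstack([cv2.resize(a,(373,480),interpolation=2),cv2.resize(b,(420,480),interpolation=2)])[:,:,::-1])
E
```

```text
t 33.3 tcp [0.4026 0.1368 0.2005] [-1.7996e+02 -7.0000e-02  9.7120e+01] open 0.0854 F 0.0 [ 0.5 -0.1  0.3]
turn first [-0.04 -0.07  0.12] then shift [-0.0411  0.0327  0.0005]
top pot_round 0.93 [ 0.634 -0.024  0.012]
   rect [634.3 -23.4] [63.7 60.1] 70.4 z [0.059 0.067 0.091]
top pot_square 0.77 [ 0.446 -0.188  0.007]
   rect [ 446.3 -194.4] [60.9 70.5] 3.4 z [0.057 0.063 0.078]
top saucer_round 0.49 [ 0.635 -0.024  0.006]
   rect [607.8 -32. ] [10.9 31.4] 9.9 z [0.006 0.017 0.028]
top saucer_square 0.47 [ 0.445 -0.191  0.005]
   rect [ 440.  -162.8] [59.8  7.9] 6.5 z [0.007 0.018 0.025]
top mug 0.6 [ 0.513 -0.419 -0.001]
   rect [ 506.4 -428.1] [102.   76.8] 83.2 z [0.001 0.038 0.092]
top pen_pot 0.97 [ 0.44   0.417 -0.002]
   rect [441.2 412.4] [71.4 70.5] 33.1 z [0.001 0.056 0.133]
top watering_can 0.83 [ 0.592  0.449 -0.004]
   rect [660.6 460. ] [293.1  97.5] 16.1 z [0.027 0.113 0.178]
side pot_round 0.96 [ 0.631 -0.024  0.011]
   rect [626.3 -17.4] [59.5 59.7] 25.9 z [0.024 0.065 0.089]
side pot_square 0.9 [ 0.44  -0.196  0.011]
   rect [ 436.9 -190.2] [57.4 67.6] 2.1 z [0.022 0.062 0.078]
side saucer_round 0.61 [ 0.636 -0.025  0.01 ]
   rect [620.8 -22.3] [72.3 56. ] 43.3 z [0.004 0.015 0.024]
side saucer_square 0.55 [ 0.442 -0.192  0.011]
side mug 0.94 [ 0.505 -0.419 -0.002]
   rect [ 524.5 -487. ] [ 77.4 237.7] 18.1 z [0.008 0.06  0.091]
side pen_pot 0.65 [0.436 0.413 0.004]
   rect [475.1 374.2] [ 70.8 190. ] 43.1 z [0.009 0.069 0.133]
side watering_can 0.59 [0.593 0.445 0.004]
   rect [639.6 449.2] [268.4 221.3] 73.8 z [0.015 0.102 0.174]
```

View pics/fin.png

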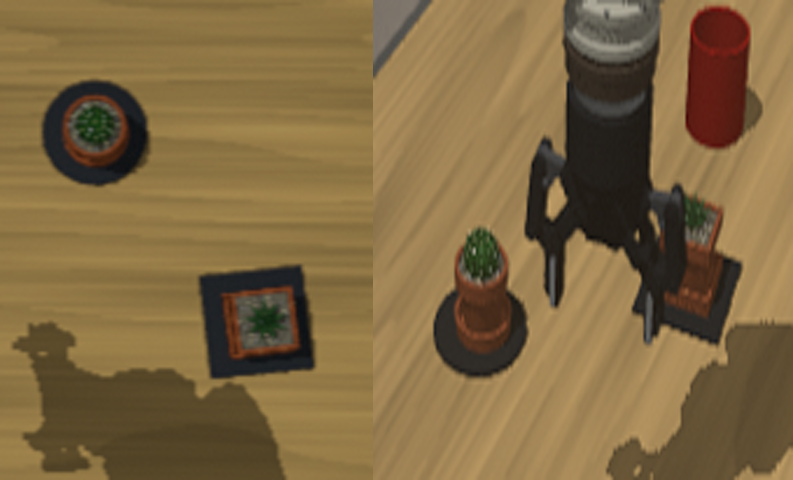

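Both plants stand upright in their saucers, centred on the mats: round at (95,132), square at (258,322) in the left-hand crop. The mug, pen pot and can haven't moved and the gripper is clear, so I'll hand the job in.

```bash
python3 -c "
from workcell import *
print(job_done())"
```

```text
the job is handed in; nothing more can be done
None
```

Both saucers and pots are on the mats of their shape, centred, lined up and upright in the final camera check; the mug, pen pot and watering can did not move, and the job was handed in at about 35 s (no verdict was returned).

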